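Open the safety cap of the sanitiser jug

TASK

Open the taller of the two white cleaner jugs so that a dosing pump can be fitted: push its safety cap down, keep it down while you twist it anticlockwise (seen from above) until it is free, then lift it off and finish while still holding it level in the gripper, about a hand's width (8 cm) straight above the neck. The tall jug stays standing where it is; leave the shorter jug closed and the other things on the table where they are.

Things in the scene. Friction and masses are not known exactly. Their poses are not given: they have to be found in the camera images.
- tall_jug: The taller of two square white cleaner jugs, loose, about 1.8 kg. Body 94 x 94 mm, shoulder round the neck at 145 mm; 197.5 mm high with its cap on. Origin: centre of its underside, z up along the neck axis. A loop handle sticks out on its +x side to 76 mm from the axis, below the shoulder. It may stand on the left or on the right of the table.
- tall_cap: Grey cap of the taller jug, loose, 45 g: ribbed disc 53 mm across, 19.5 mm high, on its flat top an upright finger bar 12 mm thick (y), 42 mm long (x), 22 mm high. Origin: centre of its underside, z up. Closed: origin 156 mm above the jug's origin, x axes the same (bar in line with the handle, 5 degrees of play).
- tall_seat (a point): Closed height of the cap's underside, on the neck axis, 156 mm above the jug's origin, axes of the jug. How the cap works: kept 3.5 to 6.5 mm (stop) down, it turns only anticlockwise from above; turned 60 to 115 degrees (80 is good) it lifts off. Not pushed down far enough it stays locked and pulls the jug along.
- tall_jug_plunger (a joint): Spring plunger under the tall jug's cap: 0 up (closed or open), grows as the cap is pushed down, 0.0065 m = fully down. Resists with about 6 N at the start and 10 N fully down.
- short_jug: The shorter of two square white cleaner jugs, loose, about 1.3 kg. Body 94 x 94 mm, shoulder round the neck at 85 mm; 137.5 mm high with its cap on. Origin: centre of its underside, z up along the neck axis. A loop handle sticks out on its +x side to 76 mm from the axis, below the shoulder. It stands on the other side and stays closed.
- short_cap: Grey cap of the shorter jug, loose, 45 g: ribbed disc 53 mm across, 19.5 mm high, on its flat top an upright finger bar 12 mm thick (y), 42 mm long (x), 22 mm high. Origin: centre of its underside, z up. Closed: origin 96 mm above the jug's origin, x axes the same (bar in line with the handle, 5 degrees of play). Not to be opened.
- shaker_1: Shaker, white, 41 mm across, 84 mm high, standing near the right-hand jug; origin at the centre of its underside. A bystander.
- ramekin_3: Small white dip cup, 65 mm across, 37 mm high, standing on the robot's side of the right-hand jug; origin at the centre of its underside. A bystander.
- tumbler_1: Clear plastic tumbler, 66 mm across, 99 mm high, standing on the robot's side of the left-hand jug; origin at the centre of its underside. A bystander.
Mind the look-alikes: they are no part of the job. What is shaped like the tall_cap but orange is not meant.

How it is judged:
By the outcome, as a careful person would: the job done as asked, in the order asked, and still so for the second after the job is handed in, while the arm keeps its last pose, push and grip.
It also fails if it takes over 35 s, if anything falls off the work surface, if the arm or the gripper's body presses on something with over 40 N, if the wrist force passes 120 N, or if a joint passes its speed limit or range.

ROBOT

A 7-joint arm with a two-finger parallel gripper is mounted at the origin on a cart in front of the work surface, level with it; the furniture and walls round the work are solid. World frame = base frame: x ahead of the robot, y to its left, z up, the work surface at z = 0. Lengths are in m, angles in rad, forces in N, time in s.
With the tool pointing down it reaches from about 0.35 to 0.9 m from the base axis. Payload 7.2 kg.
Tool frame: the origin (TCP) lies midway between the tips of the shut fingers; the grasp point (between the pads) lies 19 mm behind it; z points along the fingers, y is the direction in which the jaws open and shut (so a half turn about z gives the same grasp; the last joint's range is limited). The gripper opens to 85 mm and grips with 20 to 120 N. Pads are 22 mm wide; open, the fingers measure 114 mm over their backs; the gripper's body (76 mm by 85 mm) begins 54 mm behind the grasp point. The pads swing forward as they close: fully open they stand 13 mm farther back than shut.
Start: joints at [1.14, 0.411, -0.013, 1.596, 0.006, 1.134, -0.082], TCP at [0.222, -0.584, 0.231] pointing down, gripper open.
Joint ranges: [-2.95, 2.95], [-0.29, 1.99], [-1.47, 1.44], [0.14, 2.54], [-1.03, 4.17], [0.13, 1.85], [-2.86, 2.86]. Speed limits (rad/s): [2.39, 2.39, 3.01, 3.01, 3.14, 3.14, 3.14].

INTERFACE

Orientations are given as a unit quaternion [x, y, z, w].
In Python, from bench import env, jaws, imaging gives the robot as it stands. Calls block until the motion is done:
- env.reach(position, orientation): joint-space move of the TCP to a pose.
- env.move_linear(position, orientation=None, vel=0.15): straight line of the TCP; orientation=None keeps the orientation; vel is the mean speed in m/s.
- env.move_joints(angles): joint-space move.
- jaws.gripper_open() and jaws.grasp(): open the fingers fully, or close them until they stop; the grip force is fixed at half the most.
- env.hold(seconds).
- env.ik(position, orientation): joint angles nearest the present ones, or None.
- env.sense(): the state.
- imaging.camera(name): name is "side" or "top" or "wrist"; returns (picture, depth): 384x512x3 uint8, red, green, blue; 384x512 float32, m along the optical axis (not along the pixel's ray), 0 where there is no reading.
- imaging.camera_model(name): a dict with "K" (3x3 intrinsics, pixels), "R" (3x3) and "t" (3): a world point X has camera coordinates R X + t. Camera axes: x right, y down, z forward; pixel columns grow to the right and rows downward; lengths in m; the calibration is good to about 2 mm. A picture is of the moment at which its call begins: read the wrist's pose just before it. camera_model takes no time and is no camera call; for the wrist camera it gives the pose at the moment of the call.
A pose or a line that the arm cannot do raises env.Unreachable and nothing moves.
- env.sign_off(): hands the job in, once; it reports no verdict.
The state is a dict: "time_s": time; "joint_pos": joint angles; "dq": joint speeds; "joint_efforts": joint torques, N m; "tool_pos": TCP position; "ee_rot": TCP orientation; "wrist_force": force on the tool from outside, world axes, zero at the start; "wrist_torque": the same for the moment, N m; "gripper_width": opening from 0.0 (shut) to 1.0 (fully open).
Only numpy, scipy, OpenCV 4.12 (cv2) and the standard library are available. Lean on these libraries where they do the work, as an engineer would, in place of code of your own. Each camera call takes 0.05 s, during which the arm holds its last target. There are 200 camera calls.

## Working session

There is one attempt and no reset: what is moved stays moved. The work goes in short steps, each a Python script; the robot and the scene stay as the last script left them, time stands still between calls to the robot, and variables do not carry over. Pictures are saved under pics/ and viewed, about 8 in all and at most 12, crops included, and the job is handed in when it is done.

```bash
mkdir -p pics; ls; python3 - <<'E'
from bench import env, jaws, imaging
import cv2, numpy as np
for n in ("top","side"):
    p,d=imaging.camera(n); m=imaging.camera_model(n)
    cv2.imwrite(f"pics/{n}0.png",p[:,:,::-1]); np.savez(f"{n}0.npz",p=p,d=d,**m)
    print(n,np.round(m["K"],1).tolist(),np.round(-m["R"].T@m["t"],3))
print(env.sense())
E
```

```text
pics
top [[440.6, 0.0, 255.4], [0.0, 440.6, 192.6], [0.0, 0.0, 1.0]] [ 0.368 -0.003  1.73 ]
side [[417.1, 0.0, 253.2], [0.0, 417.1, 187.9], [0.0, 0.0, 1.0]] [ 0.412 -1.143  0.618]
{'time_s': 0.1, 'joint_pos': array([ 1.13981881,  0.41182907, -0.01272261,  1.59697093,  0.00559079,
        1.13430648, -0.08220234]), 'dq': array([ 4.69608968e-05, -5.14467481e-04, -3.25786428e-04, -2.36233287e-03,
        1.03126020e-03,  2.45358355e-04, -6.49365866e-04]), 'joint_efforts': array([ 3.78265817e-03, -6.01825476e+01,  6.84884749e-01, -3.00084865e+01,
        1.40472560e-02,  6.54641306e-03, -3.13417524e-05]), 'tool_pos': array([ 0.22160603, -0.58390633,  0.23052707]), 'ee_rot': array([ 9.83591345e-01,  1.80409311e-01, -1.78339175e-04, -7.17340645e-04]), 'wrist_force': array([0.17879416, 0.21107397, 0.3241341 ]), 'wrist_torque': array([ 0.00791127,  0.00638484, -0.00720317]), 'gripper_width': 1.0001321069468108}
```

View pics/top0.png

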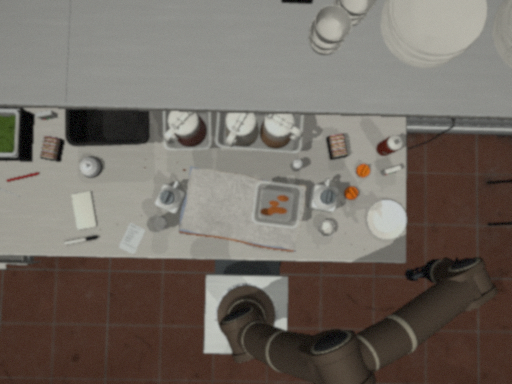

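View pics/side0.png

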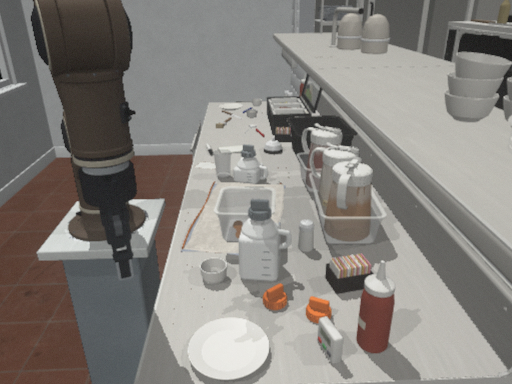

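The top view shows two jug candidates at (169,197) on the left and (324,196) on the right. The side view shows a near jug at (262,240) and a far one at (247,168), and the orange caps at (275,297) and (318,308) are look-alikes. I'll use depth to tell which jug is taller and enlarge the crops.

```bash
cat > h.py <<'E'
import numpy as np, cv2
def cloud(d,K,R,t):
    v,u=np.mgrid[:d.shape[0],:d.shape[1]]
    c=np.stack([(u-K[0,2])/K[0,0]*d,(v-K[1,2])/K[1,1]*d,d],-1)
    X=(c-t)@R          # R^T (c-t)
    X[d<=0]=np.nan
    return X
E
python3 - <<'E'
from h import *
T=np.load("top0.npz");S=np.load("side0.npz")
X=cloud(T["d"],T["K"],T["R"],T["t"]); Y=cloud(S["d"],S["K"],S["R"],S["t"])
for n,(u,v) in dict(left=(169,197),right=(324,196)).items():
    P=X[v-18:v+18,u-20:u+20].reshape(-1,3); P=P[np.isfinite(P[:,2])]
    top=np.percentile(P[:,2],99.5); b=P[P[:,2]>top-.03]
    print(n,"zmax",top,"top pts",len(b),b.mean(0).round(3), "mid shell", [ (round(z,2),P[abs(P[:,2]-z)<.01].mean(0).round(3).tolist(),int((abs(P[:,2]-z)<.01).sum())) for z in np.arange(.04,.2,.02)])
for n,(u0,u1,v0,v1) in dict(near=(235,292,195,285),far=(230,268,143,190)).items():
    P=Y[v0:v1,u0:u1].reshape(-1,3);P=P[np.isfinite(P[:,2])]
    print(n,np.percentile(P[:,2],99.8),np.median(P,0).round(3))
print("other heights top: shaker",X[165,297],"ramekin",X[227,328],"tumbler",X[222,157], "shelf",X[90,250],"pitcher",X[118,240],"tray",X[200,280])
a=cv2.resize(T["p"][170:246,280:372],None,fx=5,fy=5,interpolation=cv2.INTER_CUBIC)[:380]
b=cv2.resize(S["p"][185:300,200:330],None,fx=2.6,fy=2.6*1.27,interpolation=cv2.INTER_CUBIC)[:380]
b=cv2.resize(b,(330,380))
cv2.imwrite("pics/c1.png",np.hstack([a,b])[:,:,::-1])
E
```

```text
left zmax 0.13867017404741613 top pts 157 [0.44  0.296 0.121] mid shell [(np.float64(0.04), [0.439, 0.28, 0.044], 69), (np.float64(0.06), [0.444, 0.29, 0.06], 245), (np.float64(0.08), [0.439, 0.291, 0.078], 152), (np.float64(0.1), [0.437, 0.292, 0.104], 27), (np.float64(0.12), [0.441, 0.295, 0.116], 113), (np.float64(0.14), [0.439, 0.299, 0.136], 37), (np.float64(0.16), [nan, nan, nan], 0), (np.float64(0.18), [nan, nan, nan], 0)]
right zmax 0.20130709360155888 top pts 152 [ 0.452 -0.281  0.183] mid shell [(np.float64(0.04), [0.443, -0.246, 0.039], 18), (np.float64(0.06), [0.446, -0.242, 0.061], 23), (np.float64(0.08), [0.454, -0.253, 0.082], 29), (np.float64(0.1), [0.449, -0.261, 0.104], 63), (np.float64(0.12), [0.455, -0.278, 0.12], 258), (np.float64(0.14), [0.451, -0.276, 0.138], 174), (np.float64(0.16), [0.448, -0.272, 0.165], 20), (np.float64(0.18), [0.451, -0.28, 0.176], 122)]
near 0.1986587795785262 [ 0.461 -0.301  0.069]
far 0.13887400014550458 [0.442 0.278 0.027]
other heights top: shaker [ 0.57324861 -0.18160536  0.08423983] ramekin [ 0.34187382 -0.31667613 -0.00163235] tumbler [0.34764278 0.35055732 0.01201532] shelf [7.72207870e-01 6.35043998e-04 3.64248009e-01] pitcher [0.71657558 0.03360199 0.21534749] tray [ 0.44325019 -0.12497305  0.01366114]<stdin>:7: RuntimeWarning: Mean of empty slice.
  ret = um.true_divide(
```

View pics/c1.png

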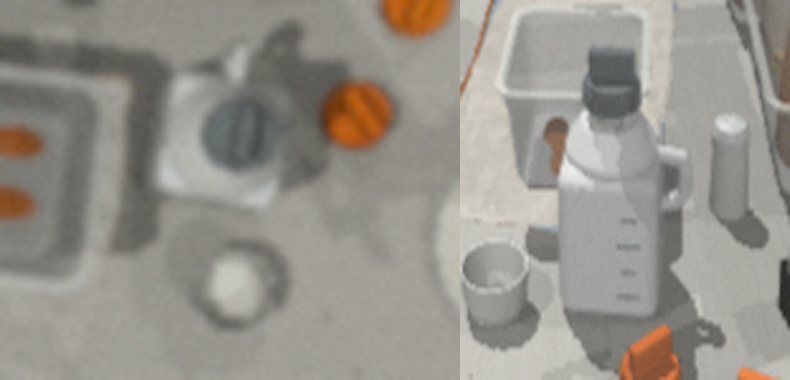

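The right-hand jug is the tall one. Its top is at z ≈ 0.20, against 0.139 on the left, and its cap is grey at about (237,135) in the crop. The orange discs are lying on the table. Its yaw looks like about −8°. Next I'll check the twist chain with IK, hover, and look with the wrist camera.

```bash
cat >> h.py <<'E'
from scipy.spatial.transform import Rotation as Ro
def down(deg): return (Ro.from_euler('z',deg,degrees=True)*Ro.from_euler('x',180,degrees=True)).as_quat()
E
python3 - <<'E'
from h import *
from bench import env, jaws, imaging
p=np.array([.452,-.281,.31])
for b in (-8,172):
    for k in (0,30,60,80,90):
        q=env.ik(p-[0,0,.13],down(b+k)); print(b,k,None if q is None else np.round(q,2))
E
```

```text
-8 0 [ 0.54  0.31 -0.1   1.88  0.04  0.96 -1.28]
-8 30 [ 0.61  0.32 -0.18  1.87  0.07  0.96 -0.79]
-8 60 [ 0.69  0.32 -0.28  1.87  0.11  0.96 -0.3 ]
-8 80 [ 0.74  0.33 -0.35  1.86  0.13  0.97  0.03]
-8 90 [ 0.77  0.34 -0.38  1.86  0.15  0.97  0.19]
172 0 [ 0.98  0.38 -0.65  1.85  0.27  1.    1.65]
172 30 [ 1.34  0.62 -1.23  1.83  0.64  1.17  1.85]
172 60 [ 1.34  0.62 -1.23  1.83  0.64  1.17  2.38]
172 80 [-0.41  0.6   1.26  1.93 -0.65  1.1  -2.34]
172 90 [ 0.31  0.31  0.19  1.89 -0.07  0.95 -2.75]
```

```bash
python3 - <<'E'
from h import *
from bench import env, jaws, imaging
env.reach([.452,-.281,.31],down(-8))
env.hold(.2)
m=imaging.camera_model("wrist"); p,d=imaging.camera("wrist"); s=env.sense()
np.savez("w1.npz",p=p,d=d,**m); cv2.imwrite("pics/w1.png",p[:,:,::-1])
X=cloud(d,m["K"],m["R"],m["t"]); z=X[...,2]
print(s["time_s"],s["tool_pos"],(Ro.from_quat(s["ee_rot"]).as_matrix()).round(3).tolist())
for lo,hi in ((.188,.206),(.168,.184),(.12,.15)):
    k=(z>lo)&(z<hi)&(np.hypot(X[...,0]-.452,X[...,1]+.281)<.07); Q=X[k]
    if len(Q)<20: print(lo,len(Q)); continue
    (c,wh,a)=cv2.minAreaRect(Q[:,:2].astype(np.float32)*1000)
    print(lo,len(Q),Q.mean(0).round(4),np.median(Q[:,2]),"rect",np.round(c,1),np.round(wh,1),a,"px",np.argwhere(k).mean(0))
E
```

```text
1.8 [ 0.4515721  -0.28175826  0.30976462] [[0.99, -0.14, -0.0], [-0.14, -0.99, 0.0], [-0.0, -0.0, -1.0]]
0.188 565 [ 0.4561 -0.2799  0.1975] 0.19778695680009772 rect [ 454.5 -279.8] [11.3 41.7] 81.70596313476562 px [182.35929204 259.88318584]
0.168 1577 [ 0.4572 -0.2801  0.1758] 0.17611156919775062 rect [ 455.3 -279.8] [52.8 51.4] 80.69274139404297 px [175.38744451 259.96131896]
0.12 2303 [ 0.4729 -0.2827  0.1333] 0.1330625958736575 rect [ 467.9 -281.4] [ 86.2 106.9] 81.9072036743164 px [152.03386887 260.48241424]
```

View pics/w1.png

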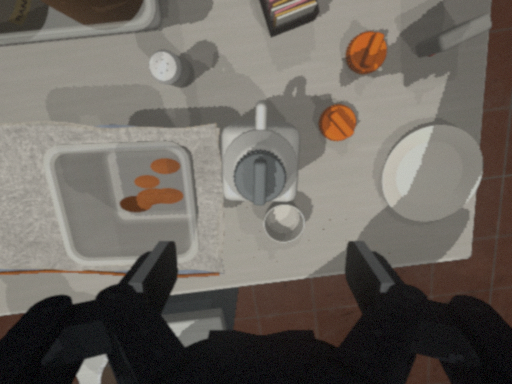

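The wrist view shows the grey bar at (260,182), in line with the handle at (261,115). The cap centre is (0.455, −0.2798), with the bar top at z = 0.1977 and the yaw at −8.3°. Now I'll descend, grip, and push.

```bash
cat >> h.py <<'E'
def rep(env,tag):
    s=env.sense(); print(tag,"t%.2f"%s["time_s"],s["tool_pos"].round(4),"yaw %.1f"%Ro.from_matrix(Ro.from_quat(s["ee_rot"]).as_matrix()@np.diag([1,-1,-1])).as_euler('zyx',degrees=True)[0],"F",s["wrist_force"].round(1),"M",s["wrist_torque"].round(2),"w%.3f"%s["gripper_width"])
    return s
E
python3 - <<'E'
from h import *
from bench import env, jaws, imaging
c=np.array([.455,-.2798]); o=down(-8.3)
env.move_linear([*c,.22],o,vel=.12); rep(env,"above")
env.move_linear([*c,.1775],o,vel=.06); rep(env,"at")
jaws.grasp(); env.hold(.2); rep(env,"grip")
env.move_linear([*c,.1775-.0055],o,vel=.02); env.hold(.2); rep(env,"push")
E
```

```text
above t2.70 [ 0.4554 -0.28    0.2207] yaw -8.3 F [ 0.3 -0.1 -0.3] M [0.01 0.   0.02] w1.001
at t3.56 [ 0.4552 -0.2799  0.1777] yaw -8.3 F [0.7 0.6 1. ] M [ 0.04 -0.06 -0.02] w0.999
grip t4.42 [ 0.4551 -0.2798  0.1777] yaw -8.3 F [-0.7  0.6  3.8] M [0.07 0.25 0.02] w0.122
push t5.05 [ 0.4551 -0.2799  0.1727] yaw -8.3 F [-2.3  1.   8.9] M [0.35 0.65 0.05] w0.124
```

Forces show about 5 mm down (8.9 N). I'll add a little more depth, then twist in steps while watching the forces.

```bash
python3 - <<'E'
from h import *
from bench import env, jaws, imaging
c=np.array([.455,-.2798])
env.move_linear([*c,.1714],down(-8.3),vel=.02); rep(env,"push")
for k in range(8,85,8):
    env.reach([*c,.1714],down(-8.3+k)); s=rep(env,k)
    if abs(s["wrist_torque"][2])>2 or np.linalg.norm(s["wrist_force"])>25: print("stop"); break
    if k==16:
        p,d=imaging.camera("side"); cv2.imwrite("pics/s16.png",cv2.resize(p[180:290,190:340,::-1],None,fx=4,fy=4))
E
```

```text
push t5.30 [ 0.4551 -0.2798  0.1721] yaw -8.3 F [-2.8  1.2  8.7] M [ 0.35  0.66 -0.02] w0.128
8 t5.55 [ 0.4556 -0.2801  0.1723] yaw -0.2 F [-1.9  1.9  9.3] M [ 0.23  0.3  -0.  ] w0.129
16 t5.80 [ 0.4558 -0.2802  0.1724] yaw 7.8 F [-1.1  0.3  8.2] M [0.11 0.2  0.04] w0.130
24 t6.10 [ 0.456  -0.2802  0.1724] yaw 15.8 F [-0.8  0.1  9.6] M [0.13 0.13 0.03] w0.127
32 t6.35 [ 0.456  -0.2803  0.1725] yaw 23.8 F [0.  0.7 8.4] M [ 0.12  0.1  -0.05] w0.125
40 t6.60 [ 0.4561 -0.2803  0.1725] yaw 31.8 F [0.1 0.2 8.3] M [0.12 0.06 0.01] w0.121
48 t6.85 [ 0.4561 -0.2802  0.1725] yaw 39.8 F [0.1 0.6 7.6] M [0.17 0.05 0.04] w0.122
56 t7.10 [ 0.4561 -0.2802  0.1725] yaw 47.8 F [ 0.  -0.4  8.9] M [0.11 0.08 0.04] w0.128
64 t7.35 [ 0.4561 -0.2802  0.1725] yaw 55.8 F [0.1 0.5 9.3] M [0.15 0.09 0.01] w0.125
72 t7.60 [ 0.4561 -0.2802  0.1725] yaw 63.8 F [0.1 0.2 8.5] M [0.1  0.09 0.02] w0.119
80 t7.85 [ 0.4561 -0.2802  0.1725] yaw 71.8 F [0.8 0.9 8.8] M [ 0.13 -0.02  0.03] w0.127
```

The twist torque was near zero. I'll check visually that the jug didn't turn along before lifting.

```bash
python3 - <<'E'
from h import *
from bench import env, jaws, imaging
p,d=imaging.camera("side"); S=np.load("side0.npz")
f=lambda q:cv2.resize(q[150:300,190:340,::-1],(390,390),interpolation=cv2.INTER_CUBIC)
cv2.imwrite("pics/s80.png",np.hstack([f(S["p"]),f(p)]))
E
```

```text
(no output)
```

View pics/s80.png

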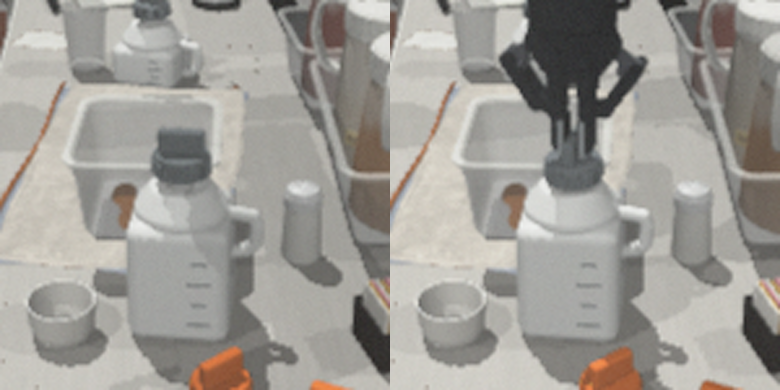

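Side by side, the jug, its graduation marks and its handle (640,228) have not moved, and the bar under the fingers (572,150) is now end-on to the camera. So the cap turned and the jug didn't. Now the lift.

```bash
python3 - <<'E'
from h import *
from bench import env, jaws, imaging
c=np.array([.4555,-.2799]); o=down(71.7)
env.move_linear([.455,-.2798,.190],o,vel=.03); s=rep(env,"lift1")
if s["wrist_force"][2]<-4: print("heavy: stop"); raise SystemExit
env.move_linear([*c,.2585],o,vel=.06); env.hold(.3); rep(env,"lift2")
p,d=imaging.camera("side"); m=imaging.camera_model("side"); np.savez("s2.npz",p=p,d=d,**m)
m2=imaging.camera_model("wrist"); w,dw=imaging.camera("wrist"); np.savez("w2.npz",p=w,d=dw,**m2)
f=lambda q,a,b:cv2.resize(q[a:a+200,b:b+200,::-1],(390,390),interpolation=cv2.INTER_CUBIC)
cv2.imwrite("pics/e.png",np.hstack([f(p,120,160),f(w,80,160)]))
X=cloud(d,m["K"],m["R"],m["t"]); g=X[...,2]
near=np.hypot(X[...,0]-.455,X[...,1]+.28)<.034
for lo in np.arange(.14,.29,.01):
    Q=X[near&(g>=lo)&(g<lo+.01)]
    if len(Q): print(round(lo,2),len(Q),Q.min(0).round(3),Q.max(0).round(3))
E
```

```text
lift1 t8.67 [ 0.4548 -0.2797  0.1897] yaw 71.7 F [-0.8  1.2 -0.5] M [-0.05  0.06  0.01] w0.124
lift2 t10.26 [ 0.4554 -0.2799  0.2583] yaw 71.7 F [-0.7 -0.3 -1.2] M [ 0.04 -0.01  0.04] w0.125
0.14 224 [ 0.422 -0.313  0.14 ] [ 0.486 -0.263  0.15 ]
0.15 53 [ 0.439 -0.295  0.15 ] [ 0.471 -0.272  0.16 ]
0.16 80 [ 0.437 -0.296  0.16 ] [ 0.472 -0.269  0.17 ]
0.17 32 [ 0.446 -0.292  0.17 ] [ 0.463 -0.272  0.174]
0.23 19 [ 0.429 -0.307  0.237] [ 0.48  -0.279  0.24 ]
0.24 95 [ 0.429 -0.309  0.24 ] [ 0.48 -0.28  0.25]
0.25 168 [ 0.429 -0.31   0.25 ] [ 0.481 -0.264  0.26 ]
0.26 55 [ 0.438 -0.304  0.26 ] [ 0.474 -0.281  0.27 ]
0.27 93 [ 0.436 -0.303  0.27 ] [ 0.474 -0.268  0.28 ]
0.28 74 [ 0.436 -0.294  0.28 ] [ 0.477 -0.273  0.29 ]
```

View pics/e.png

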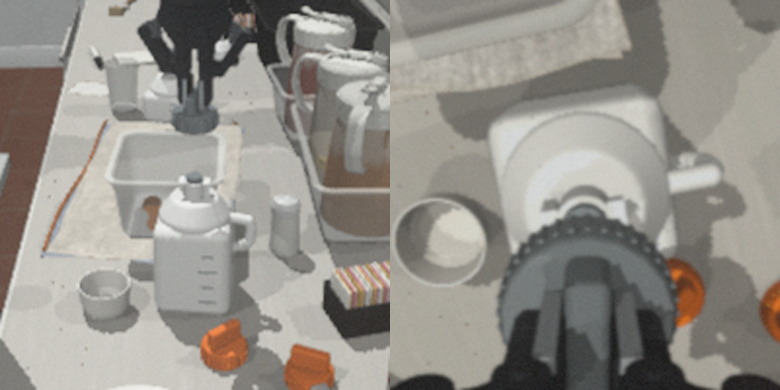

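The left half shows the cap hanging level in the gripper at (195,118), with the open neck at (195,187) below it. The jug, ramekin, shaker and orange caps are where they were. The underside is at z ≈ 0.237, about 8 cm above the seat, and the cap and neck are both centred at x ≈ 0.455. Handing in.

```bash
python3 - <<'E'
from h import *
from bench import env
rep(env,"end"); print(env.sign_off())
E
```

```text
end t10.36 [ 0.4555 -0.2799  0.2584] yaw 71.7 F [ 0.1 -0.  -1.2] M [0.04 0.01 0.  ] w0.121
the job is handed in; nothing more can be done
None
```

The tall jug, which stood on the right, is open. I handed the job in with its cap held level in the gripper about 8 cm straight above the neck, at 10.4 s on the robot's clock.

- **Opening:** I gripped the finger bar and pushed the cap down about 5 mm, at roughly 9 N. Keeping it down, I twisted it 80° anticlockwise with almost no torque, then lifted it off.
- **Last checks:** The cap's underside is at z ≈ 0.237 m, against a closed height of 0.156 m. The cap and neck are both centred at x ≈ 0.455 m. I did not measure sideways (y) centring separately; the tool's y at the end was within 0.1 mm of the cap's measured starting position.
- **Bystanders:** By eye, the tall jug, shaker, ramekin and orange caps had not moved. The short jug and the tumbler are at the edge of the last view, and I did not measure them again.
- **Failures:** No check failed or disagreed.

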